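# Load the sloped carton rack

## Robot

A 6-joint arm with a two-finger parallel gripper is mounted at the origin on a cart in front of the work surface, level with it; the furniture and walls round the work are solid. World frame = base frame: x ahead of the robot, y to its left, z up, the work surface at z = 0. Lengths are in m, angles in rad, forces in N, time in s.
With the tool pointing down it reaches from about 0.325 to 0.925 m from the base axis. Payload 3.1 kg.
Tool frame: the origin (TCP) lies at the very end of the fingers, on their centre line; the grasp point (between the pads) lies 19 mm behind it (env.grip_point_offset is the distance from the TCP to the grasp point, in m); z points along the fingers, y is the line along which they close (so a half turn about z gives the same grasp; the last joint's range is limited). The gripper opens to 85 mm and grips with 20 to 120 N. Pads are 22 mm wide; open, the fingers measure 114 mm over their backs; the gripper's body (76 mm by 85 mm) begins 54 mm behind the grasp point. The pads swing forward as they close: fully open they stand 13 mm farther back than shut.
Start: joints at [-0.112, 0.217, 1.613, -0, 1.311, -0.112], TCP at [0.625, 0, 0.231] pointing down, gripper open.
Joint ranges: [-2.75, 2.75], [-0.78, 2.1], [0.31, 2.55], [-1.13, 4.27], [0.13, 2.63], [-2.58, 2.58]. Speed limits (rad/s): [2.79, 2.79, 3.14, 3.14, 3.14, 3.14].

## Interface

Orientations are given as a rotation vector (axis times angle).
In Python, from station import env, imaging, sign_off, spot_in, masks_of gives the robot as it stands.
- The arm moves only by the shell command python3 -m crank 'ROWS' [FORCE]. ROWS is JSON, a list of rows, each a list of 7 numbers: the turn, a rotation vector about the world's x, y, z in rad, then the shift along the world's x, y, z in mm, then the finger opening in mm, from 0 to 85.4. A call has 1 to 12 rows; each row shifts and turns the commanded pose from where the row before left it; what a row does not reach is not made up. A row lasts 1/12 s, in which the tool goes at most 41.7 mm and 7.16 degrees, less where a joint would pass 70% of its speed; a pose out of reach is approached as far as the arm can. A call is refused whole if a number of a shift passes 41.7 or a number of a turn 0.125, either way. A call with a gripper value outside its range is refused whole. The fingers move at their own pace and stop on an object; FORCE is the grip in N (left out, the last holds). Time passes only in rows, so rows that do not move let the fingers close. It gives the time, the measured TCP pose, the force, the opening and the grip force at its end, in the units of the state.
- env.read_state(): the state, without advancing time (a new reading comes with each control period).
- imaging.read_camera(name): name is "scene" or "side" or "wrist"; returns the picture (384x512x3 uint8, red, green, blue); there is no depth.
- imaging.camera_info(name): a dict with "intrinsics" (3x3 intrinsics, pixels), "rvec" (rotation vector, rad) and "tvec" (3), from world to camera coordinates, as OpenCV has them. Camera axes: x right, y down, z forward; pixel columns grow to the right and rows downward; lengths in m; the calibration is good to about 2 mm. A picture is of the moment at which its call begins: read the wrist's pose just before it. camera_info takes no time and is no camera call; for the wrist camera it gives the pose at the moment of the call.
- sign_off(): hands the job in; it is judged then, once.
Trained networks look in the newest picture that a camera, given by its name, has taken for a name from the list of things; names that differ only in an ending like _2 or _b are one class to them, and where a whole thing is asked for, a point or a joint stands for the part that bears it (a point fixed in the world has none). Each returns a list of dicts, best first, with "score" (0 to 1); they miss things now and then, are a little off and sometimes report something else, mostly with a low value. They report only what shows in the picture. A call takes as long as a camera call. They do not tell look-alikes from the thing itself.
- spot_in(camera, query): "box" ([centre column, centre row, width, height] in pixels, round what is visible of it).
- masks_of(camera, query): "mask" (384x512 bool, what is visible of it) and "box" ([centre column, centre row, width, height] in pixels, round what is visible of it).
The state is a dict: "t": time; "joint_positions": joint angles; "joint_velocities": joint speeds; "tau": joint torques, N m; "tool_pos": TCP position; "tool_rot": TCP orientation; "contact_force": force on the tool from outside, world axes, zero at the start; "moment": the same for the moment, N m; "gripper_width": finger opening in m; "grasp_force": force on a finger pad.
Only numpy, scipy, OpenCV 4.12 (cv2) and the standard library are available. Lean on these libraries where they do the work, as an engineer would, in place of code of your own. Each camera call takes 0.05 s, during which the arm holds its last target. There are 200 camera calls.

## Task

Two small cartons, one green and white and one orange, lie on the level ledge of the two-lane plywood rack. Push each one along its own lane, over the edge and down the slope, until its leading end rests against the back stop at the bottom, lying flat and straight. Slide them rather than lift them, and leave the jar, the tape measure and the black tape beside the rack where they are.

Things in the scene. Friction and masses are not known exactly. Their poses are not given: they have to be found in the camera images.
- rack: Plywood rack with blue rails, 300 x 176 mm, fixed. Origin: centre of its underside, on the table. x points downhill along the lanes, z up. Level ledge, 71.6 mm above the table, from the open upper end x = -150 to the crest x = -30 mm; then the floor slopes down at 15 degrees to 26 mm above the table at x = 140 mm. Two lanes 76 mm wide, centred at y = -42 and 42 mm, between rails 8 mm thick, 22 mm high.
- slope: The sloped part of the rack (fixed to it). Origin: on the lane floor at the foot of the back stop, midway across. x points downhill along the floor, y across the lanes, z square to the floor. The back stop is the face x = 0, 45 mm high; the crest is at x = -176 mm. Cartons do not slide down by themselves: they stay where they are pushed (about 1 to 4 N to slide one).
- green_carton: White carton with a green band (box of nails), 61 x 90 x 51 mm (x, y, z), 0.2 to 0.5 kg. Origin: centre of its underside. Its y axis is its long axis and points downhill at the start, within about 5 degrees. It starts on the level ledge in either lane.
- orange_carton: Orange carton with a red band (box of screws), 61 x 100 x 46 mm (x, y, z), 0.2 to 0.5 kg. Origin: centre of its underside. Its y axis is its long axis and points downhill at the start, within about 5 degrees. It starts on the level ledge in the other lane.
- green_carton_nose (a point): Middle of the lower edge of the green carton's leading (downhill) end, 45 mm from its origin along its y.
- orange_carton_nose (a point): Middle of the lower edge of the orange carton's leading (downhill) end, 50 mm from its origin along its y.
- oil_jar: Glass jar with a yellow lid, 74 mm across, 116 mm high, standing on the table beside the rack (on its +y side). Origin: centre of its underside. Leave it alone.
- tape_measure: Yellow tape measure, 36 x 84 x 70 mm, standing on the table beside the rack (on its +y side). Origin: centre of its underside. Leave it alone.
- black_tape: Black tape roll, 60 mm across, 19 mm high, lying on the table past the back stop. Origin: centre of its underside. Leave it alone.
There are look-alikes about, which are no part of the job. Several things have the shape of the green_carton; the one meant has the colours described above.

How it is judged:
By the outcome, as a careful person would: the job done as asked, in the order asked, and still so for the second after the job is handed in, with the robot touching nothing.
It also fails if it takes over 54 s, if anything falls off the work surface, if the arm or the gripper's body presses on something with over 40 N, if the wrist force passes 120 N, or if a joint passes its speed limit or range.

## Working session

There is one attempt and no reset: what is moved stays moved. The work goes in short steps, Python scripts to look and compute and a shell command to move; the robot and the scene stay as the last step left them, time stands still between calls to the robot, and variables do not carry over. Pictures are saved under pics/ and viewed, at most 10 in all, crops included, and the job is handed in when it is done.

```bash
mkdir -p pics
python3 - <<'E'
from station import env, imaging, spot_in
import cv2, numpy as np
ims=[]
for c in ("scene","side"):
    im=imaging.read_camera(c); ims.append(im)
    for q in ("rack","green_carton","orange_carton","oil_jar","tape_measure","black_tape"):
        print(c,q,[(np.round(d["box"]).astype(int).tolist(),round(d["score"],2)) for d in spot_in(c,q)][:4])
    i=imaging.camera_info(c);R=cv2.Rodrigues(np.array(i["rvec"]))[0]
    print(c,"pos",-R.T@np.array(i["tvec"]).ravel(), "fwd",R[2], i["intrinsics"][0][0])
    cv2.imwrite(f"pics/{c}1.png",cv2.resize(im[:,:,::-1],(768,576)))
s=env.read_state();print(s["t"],s["tool_pos"],s["tool_rot"])
E
```

```text
scene rack [([248, 225, 129, 137], 0.6)]
scene green_carton [([210, 181, 40, 50], 0.89), ([206, 141, 28, 34], 0.66)]
scene orange_carton [([242, 168, 35, 44], 0.68), ([245, 223, 131, 139], 0.38)]
scene oil_jar [([309, 205, 38, 56], 0.79)]
scene tape_measure [([283, 179, 32, 38], 0.92), ([211, 180, 42, 48], 0.62)]
scene black_tape [([310, 290, 31, 34], 0.57), ([252, 237, 110, 113], 0.23)]
scene pos [ 0.36255817 -0.42938605  0.78732709] fwd [ 0.2662506   0.55095952 -0.79091986] 398.4168708348147
side rack [([287, 216, 136, 117], 0.76)]
side green_carton [([291, 210, 52, 52], 0.73), ([222, 277, 53, 60], 0.63)]
side orange_carton [([254, 202, 58, 53], 0.59)]
side oil_jar [([247, 170, 34, 48], 0.91)]
side tape_measure [([219, 210, 30, 44], 0.87), ([292, 210, 51, 53], 0.44)]
side black_tape []
side pos [0.20227464 0.8101595  0.62476218] fwd [ 0.40794907 -0.73786237 -0.53771431] 483.41511182849825
0.7 [6.25066807e-01 5.54143112e-06 2.31378652e-01] [2.22137330e+00 2.22134988e+00 1.34562826e-04]
```

```bash
ls; ls pics; ls -la | head -30
```

```text
pics
scene1.png
side1.png
total 12
drwxr-xr-x  3 agent agent 4096 Dec  1 07:32 .
drwxr-xr-x 23 root  root  4096 Dec  1 07:32 ..
drwxr-xr-x  2 agent agent 4096 Dec  1 07:32 pics
```

View pics/scene1.png

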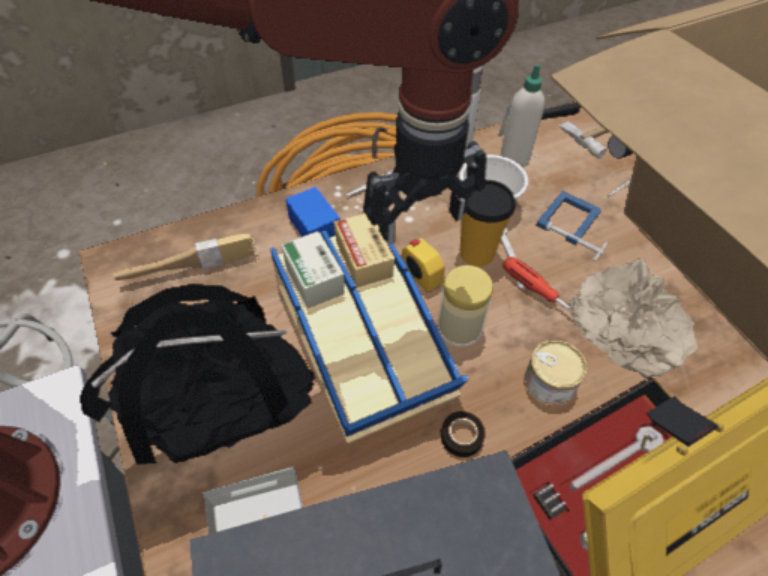

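View pics/side1.png

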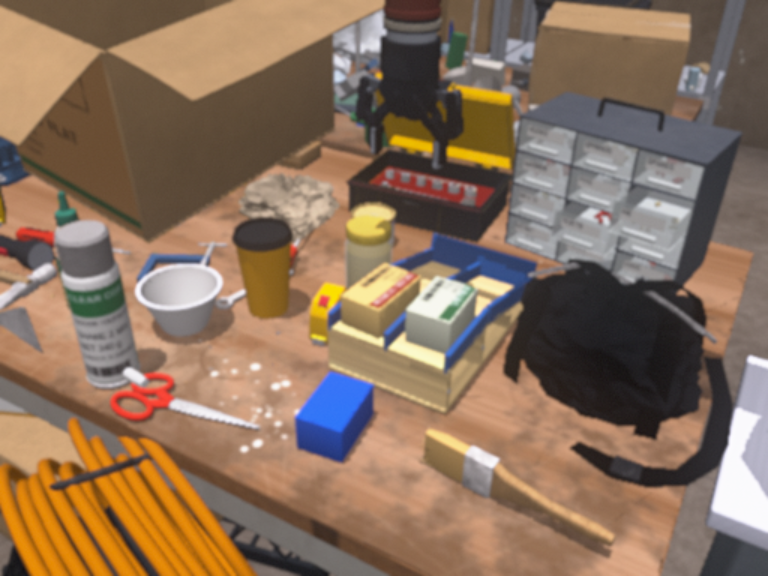

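Scene view (768×576 coordinates): the green/white carton is at (315,270), the orange carton at (365,248), and the blue look-alike box at (312,210). The rack runs downhill towards the viewer, with its stop at about (405,405). The jar and tape measure are on its right. I'll take zoomed crops for the rack corners and to check the choice of carton.

Run:
```python
from station import imaging
import cv2, numpy as np
for c,(x0,y0,x1,y1),k in (("scene",(172,140,322,300),3.7),("side",(205,145,367,275),4.5)):
    im=imaging.read_camera(c)[:,:,::-1]; np.save(f"{c}.npy",im)
    z=cv2.resize(im[y0:y1,x0:x1],None,fx=k,fy=k,interpolation=cv2.INTER_CUBIC)
    for u in range(x0-x0%20+20,x1,20):
        for v in range(y0-y0%20+20,y1,20):
            p=(int((u-x0+.5)*k),int((v-y0+.5)*k));cv2.circle(z,p,1,(255,0,255),-1)
            if u%40==0 and v%40==0: cv2.putText(z,f"{u},{v}",(p[0]+2,p[1]-2),0,.35,(255,0,255),1)
    cv2.imwrite(f"pics/{c}2.png",z)
```

```text
(no output)
```

View pics/scene2.png

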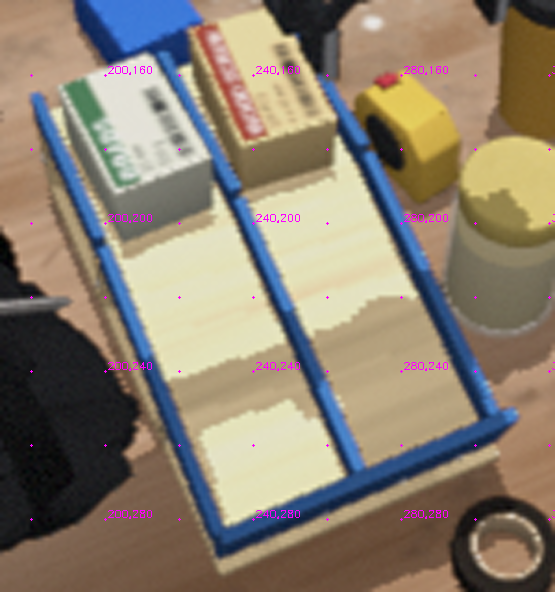

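View pics/side2.png

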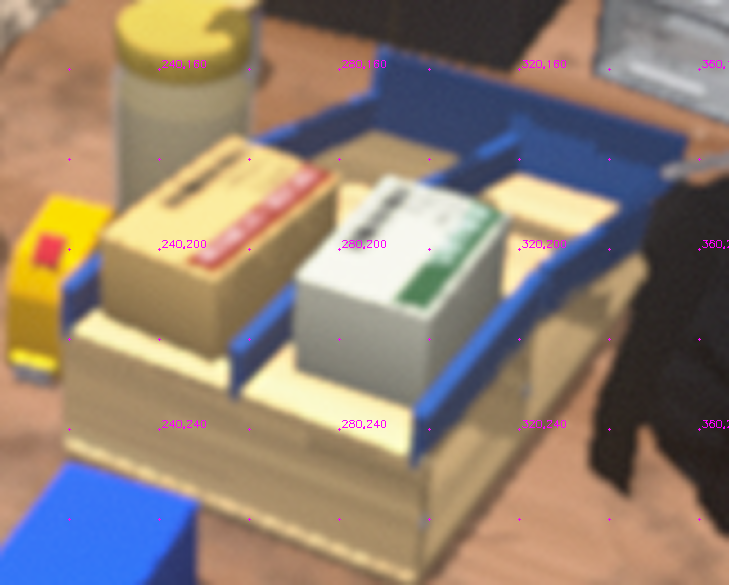

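The crops confirm the choice: the green/white nail box lies in the −y lane (crop 1 about (140,150)) and the orange screws box in the +y lane (about (265,100)). The plain blue box lies off the rack. I'll fit poses from the corners.

```bash
cat > h.py <<'E'
import cv2, numpy as np
from scipy.optimize import least_squares
from station import imaging
crop={"scene":(172,140,3.7),"side":(205,145,4.5)}
def px(c,p): x,y,k=crop[c]; return np.array([x+p[0]/k-.5,y+p[1]/k-.5])
I={c:imaging.camera_info(c) for c in crop}
def proj(c,P):
    i=I[c]; return cv2.projectPoints(np.float64(P).reshape(-1,1,3),np.array(i["rvec"]),np.array(i["tvec"]),np.array(i["intrinsics"]),None)[0].reshape(-1,2)
def place(q,P):
    c,s=np.cos(q[2]),np.sin(q[2]); P=np.float64(P)/1000
    return np.c_[c*P[:,0]-s*P[:,1]+q[0], s*P[:,0]+c*P[:,1]+q[1], P[:,2]]
def fit(obs,q0):
    def f(q): return np.concatenate([(proj(c,place(q,[P]))[0]-px(c,p)) for c,P,p in obs])
    r=least_squares(f,q0,loss="soft_l1"); return r.x,np.round(f(r.x).reshape(-1,2),1).tolist()
E
python3 - <<'E'
from h import *
obs=[("side",(-150,-88,0),(413,583)),("side",(-150,88,0),(65,447)),("side",(-150,-88,93.6),(413,408)),("side",(-150,-88,71.6),(413,465)),("side",(-150,88,93.6),(65,283)),("side",(-150,4,93.6),(233,347)),
("scene",(-150,-88,93.6),(33,97)),("scene",(150,-88,0),(222,575)),("scene",(150,88,0),(498,455)),("scene",(-30,-84,93.6),(98,240)),("scene",(-30,0,93.6),(237,192)),("scene",(-30,84,93.6),(368,147))]
q,r=fit(obs,[.45,.1,-1.5]);print("rack",q,r); np.save("rack.npy",q)
for n,L,h,y,o in (("green",90,51,-42,[("side",(388,178),1,1),("side",(510,212),1,-1),("side",(430,318),-1,-1),("side",(300,272),-1,1),("scene",(58,88),-1,-1),("scene",(150,58),-1,1),("scene",(213,155),1,1),("scene",(118,207),1,-1)]),
 ("orange",100,46,42,[("side",(235,137),1,1),("side",(335,172),1,-1),("side",(212,267),-1,-1),("side",(102,235),-1,1),("scene",(192,25),-1,-1),("scene",(277,10),-1,1),("scene",(335,112),1,1),("scene",(245,160),1,-1)])):
    ob=[(c,(a*L/2,b*30.5,71.6+h),p) for c,p,a,b in o]
    g,r=fit(ob,q); d=g[:2]-q[:2]; c,s=np.cos(q[2]),np.sin(q[2])
    print(n,"world",g.round(4),"in rack mm",((c*d[0]+s*d[1])*1000).round(1),((-s*d[0]+c*d[1])*1000).round(1),"yaw deg",np.degrees(g[2]-q[2]).round(1),r)
E
```

```text
rack [ 0.55194917  0.02486575 -1.5821782 ] [[-0.1, 1.6], [-0.1, 0.6], [3.3, 1.2], [2.5, -1.8], [-1.2, -0.8], [-1.2, -1.4], [-0.5, -0.9], [-0.3, 1.4], [0.4, 1.9], [1.2, -0.7], [0.2, -0.6], [-0.4, -0.6]]
green world [ 0.5093  0.1066 -1.5264] in rack mm -81.2 -43.6 yaw deg 3.2 [[-0.2, -1.6], [1.4, -1.2], [1.2, -1.1], [-0.5, -0.2], [-0.5, -0.6], [0.1, -1.8], [0.3, 0.1], [-0.6, -3.5]]
orange world [ 0.5947  0.1148 -1.639 ] in rack mm -90.4 41.7 yaw deg -3.3 [[-1.2, -1.2], [1.9, 0.1], [1.2, 2.0], [-0.7, -1.3], [-1.1, 0.5], [0.9, -2.2], [1.2, 1.3], [-0.8, -4.1]]
```

```bash
python3 -m crank '[[0,0,-0.011,-19,32,0,25],[0,0,0,-19,32,0,25],[0,0,0,-19,32,0,25],[0,0,0,-19,32,0,25],[0,0,0,-19,32,0,25],[0,0,0,-19,32,0,25],[0,0,0,0,0,-30,25],[0,0,0,0,0,-30,25],[0,0,0,0,0,-30,25],[0,0,0,0,0,-30,25],[0,0,0,0,0,-20,25],[0,0,0,0,0,0,25]]'
python3 - <<'E'
from station import imaging
import cv2, numpy as np
im=imaging.read_camera("side")[:,:,::-1]; a=cv2.resize(im[125:285,200:370],None,fx=2.3,fy=2.3,interpolation=2)
im=imaging.read_camera("scene")[:,:,::-1]; b=cv2.resize(im[125:285,165:335],None,fx=2.3,fy=2.3,interpolation=2)
cv2.imwrite("pics/c3.png",np.hstack([a,b]))
E
```

```text
t: 1.8
tool_pos: [0.5064, 0.191, 0.086]
tool_rot: [-2.229, -2.206, 0.014]
contact_force: [-0.6, 0.2, -0.8]
gripper_width: 0.0253
grasp_force: 0.0
```

View pics/c3.png

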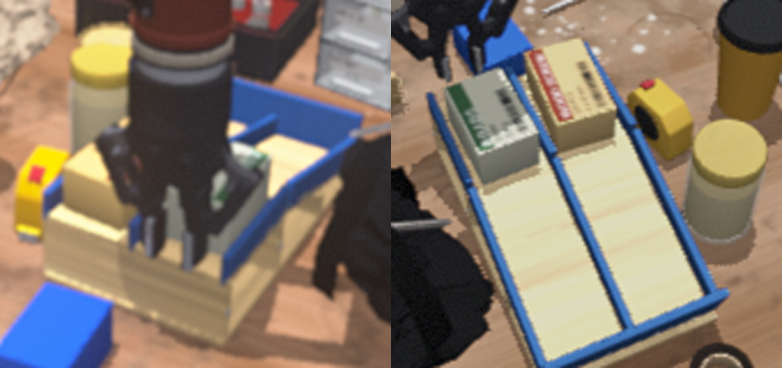

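Run:
```python
from h import *
from station import env
s=env.read_state();p=np.array(s["tool_pos"]);print(p)
for d in (-.02,0,.02): print((proj("side",p+[d,0,0])[0]-[199.5,124.5])*2.3,(proj("scene",p+[d,0,0])[0]-[164.5,124.5])*2.3)
q=np.load("rack.npy")
for P in ((-150,-80,71.6),(-150,-4,71.6),(-150,-4,93.6),(-150,-80,93.6),(140,-80,26),(140,-4,26),(140,80,26)): print(P,(proj("side",place(q,[P]))[0]-[199.5,124.5])*2.3,(proj("scene",place(q,[P]))[0]-[164.5,124.5])*2.3)
```

```text
[0.51054916 0.1919288  0.09092322]
[191.89620596 260.70098852] [54.27600959 75.66908749]
[169.13235406 252.45062175] [72.9609056 69.5863205]
[146.79199115 244.35374129] [91.43361918 63.57262836]
(-150, -80, 71.6) [219.13079832 276.06997948] [ 45.99996365 104.3900729 ]
(-150, -4, 71.6) [135.87574426 244.9654995 ] [116.22570034  81.64649602]
(-150, -4, 93.6) [136.47447812 223.20384118] [114.78198583  67.34958722]
(-150, -80, 93.6) [220.89080498 253.93744843] [43.18463823 90.21741559]
(140, -80, 26) [346.40593173 155.91393708] [156.56539993 369.97881102]
(140, -4, 26) [276.87630922 134.57154594] [234.7550766  337.43160693]
(140, 80, 26) [204.36589634 112.31418948] [316.92681714 303.2268305 ]
```

The fingertips project onto lane 1 as seen (side about (170,252)), so the calibration holds. Next I lower them and start the push along the ledge.

```bash
python3 -m crank '[[0,0,0,0,0,-14,25],[0,0,0,0,0,0,25],[0,0,0,0,-9,0,25],[0,0,0,0,-9,0,25],[0,0,0,0,-9,0,25],[0,0,0,0,-9,0,25],[0,0,0,0,-9,0,25],[0,0,0,0,-9,0,25],[0,0,0,0,-9,0,25],[0,0,0,0,-9,0,25],[0,0,0,0,0,0,25]]'
```

```text
t: 2.82
tool_pos: [0.5107, 0.118, 0.0771]
tool_rot: [2.235, 2.208, -0.002]
contact_force: [0.1, 0.6, -0.5]
gripper_width: 0.0247
grasp_force: 0.0
```

```bash
python3 -m crank '[[0,0,0,0,-8,0,25],[0,0,0,0,-8,0,25],[0,0,0,0,-8,0,25],[0.0655,0,0,0,-7,1,25],[0.0655,0,0,0,-7,1,25],[0.0655,0,0,0,-7,1,25],[0.0655,0,0,0,-7,1,25],[0,0,0,0,0,0,25],[0,0,0,0,0,0,25]]'
python3 - <<'E'
from station import imaging
import cv2, numpy as np
im=imaging.read_camera("side")[:,:,::-1]; a=cv2.resize(im[125:285,200:370],None,fx=2.3,fy=2.3,interpolation=2)
im=imaging.read_camera("scene")[:,:,::-1]; b=cv2.resize(im[125:285,165:335],None,fx=2.3,fy=2.3,interpolation=2)
cv2.imwrite("pics/c4.png",np.hstack([a,b]))
E
```

```text
t: 3.57
tool_pos: [0.5109, 0.0665, 0.081]
tool_rot: [-2.096, -2.067, -0.271]
contact_force: [0.1, 0.7, 0.4]
gripper_width: 0.0252
grasp_force: 0.0
```

View pics/c4.png

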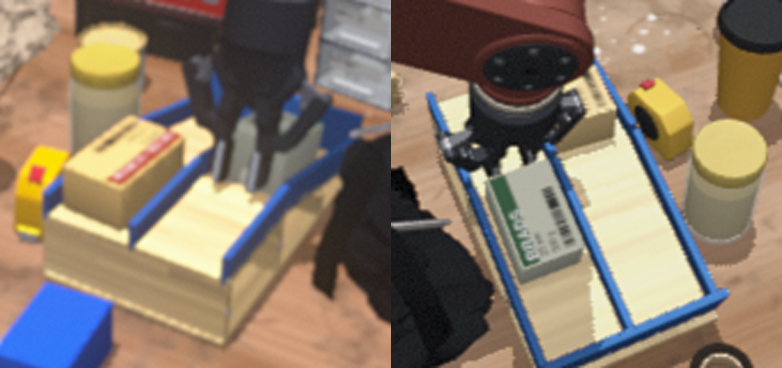

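The green carton now lies straight on the slope (right image, about (535,220)) with the fingers behind it. I'll continue down the slope.

```bash
python3 -m crank '[[0,0,0,-0.1,-9,-2.4,25],[0,0,0,-0.1,-9,-2.4,25],[0,0,0,-0.1,-9,-2.4,25],[0,0,0,-0.1,-9,-2.4,25],[0,0,0,-0.1,-9,-2.4,25],[0,0,0,-0.1,-9,-2.4,25],[0,0,0,-0.1,-9,-2.4,25],[0,0,0,-0.1,-9,-2.4,25],[0,0,0,-0.1,-4,-1.1,25],[0,0,0,0,0,0,25],[0,0,0,0,0,0,25]]'
python3 -m crank '[[0,0,0,0,-2,-0.5,25],[0,0,0,0,0,0,25]]'
python3 -m crank '[[0,0,0,0,-2,-0.5,25],[0,0,0,0,0,0,25]]'
```

```text
t: 4.58
tool_pos: [0.5101, -0.0084, 0.0609]
tool_rot: [-2.093, -2.069, -0.273]
contact_force: [0.8, 0.3, 0.4]
gripper_width: 0.025
grasp_force: 0.0
t: 4.75
tool_pos: [0.5102, -0.01, 0.0605]
tool_rot: [-2.092, -2.07, -0.273]
contact_force: [0.2, 0.6, 0.2]
gripper_width: 0.0247
grasp_force: 0.0
t: 4.92
tool_pos: [0.5101, -0.0119, 0.06]
tool_rot: [-2.092, -2.07, -0.273]
contact_force: [-0.1, 0.7, 0.3]
gripper_width: 0.0246
grasp_force: 0.0
```

```bash
for i in 1; do python3 -m crank '[[0,0,0,0,-2,-0.5,25],[0,0,0,0,-2,-0.5,25],[0,0,0,0,0,0,25]]' | sed -n '2p;4p'; python3 -m crank '[[0,0,0,0,-2,-0.5,25],[0,0,0,0,0,0,25]]' | sed -n '2p;4p';  python3 -m crank '[[0,0,0,0,-1,-0.3,25],[0,0,0,0,0,0,25]]' | sed -n '2p;4p'; done
```

```text
tool_pos: [0.5098, -0.0153, 0.0591]
contact_force: [-0.1, 2.9, 0.5]
tool_pos: [0.5097, -0.0154, 0.0591]
contact_force: [-0.7, 9.1, 4.1]
tool_pos: [0.5097, -0.0154, 0.0591]
contact_force: [-0.4, 11.6, 7.1]
```

Stopped against the stop with the force rising to 12 N. I'll back off, lift clear, and look.

```bash
python3 -m crank '[[0,0,0,0,4,1.1,25],[0,0,0,0,8,2.2,25],[0,0,0,0,15,8,25],[-0.0655,0,0,0,10,30,25],[-0.0655,0,0,5,25,35,25],[-0.0655,0,0,10,30,30,25],[-0.0655,0,0,15,30,15,25],[0,0,0,15,30,0,25],[0,0,0,15,30,0,25],[0,0,0,20,25,0,25],[0,0,0,5,10,0,25],[0,0,0,0,0,0,25]]'
python3 - <<'E'
from station import imaging
import cv2, numpy as np
im=imaging.read_camera("side")[:,:,::-1]; a=cv2.resize(im[125:285,200:370],None,fx=2.3,fy=2.3,interpolation=2)
im=imaging.read_camera("scene")[:,:,::-1]; b=cv2.resize(im[125:285,165:335],None,fx=2.3,fy=2.3,interpolation=2)
cv2.imwrite("pics/c5.png",np.hstack([a,b]))
E
```

```text
t: 6.5
tool_pos: [0.5956, 0.198, 0.1769]
tool_rot: [2.23, 2.212, 0.002]
contact_force: [0.6, 0.0, 0.3]
gripper_width: 0.0248
grasp_force: 0.0
```

View pics/c5.png

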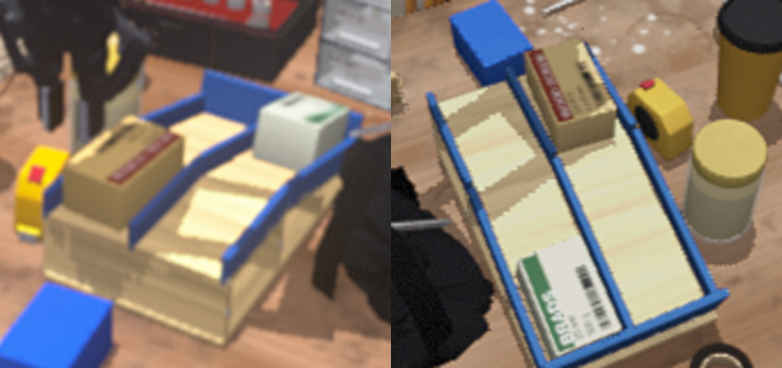

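Green is seated straight and flat at the stop (right image, about (570,300)), and the tool is now above the upper end of the orange lane. Same sequence for orange.

```bash
python3 -m crank '[[0,0,0,0,0,-35,25],[0,0,0,0,0,-35,25],[0,0,0,0,0,-30,25],[0,0,0,0,-5,0,25],[0,0,0,0,-9,0,25],[0,0,0,0,-9,0,25],[0,0,0,0,-9,0,25],[0,0,0,0,-9,0,25],[0,0,0,0,-9,0,25],[0,0,0,0,-9,0,25],[0,0,0,0,-9,0,25],[0,0,0,0,0,0,25]]'
```

```text
t: 7.6
tool_pos: [0.5951, 0.1256, 0.0776]
tool_rot: [2.233, 2.207, -0.0]
contact_force: [0.6, -0.5, 2.6]
gripper_width: 0.025
grasp_force: 0.0
```

```bash
python3 -m crank '[[0,0,0,0,-8,0,25],[0,0,0,0,-8,0,25],[0,0,0,0,-8,0,25],[0,0,0,0,-8,0,25],[0.0655,0,0,0,-7,1,25],[0.0655,0,0,0,-7,1,25],[0.0655,0,0,0,-7,1,25],[0.0655,0,0,0,-7,1,25],[0,0,0,0,0,0,25],[0,0,0,0,0,0,25]]'
python3 - <<'E'
from station import imaging
import cv2, numpy as np
im=imaging.read_camera("side")[:,:,::-1]; a=cv2.resize(im[125:285,200:370],None,fx=2.3,fy=2.3,interpolation=2)
im=imaging.read_camera("scene")[:,:,::-1]; b=cv2.resize(im[125:285,165:335],None,fx=2.3,fy=2.3,interpolation=2)
cv2.imwrite("pics/c6.png",np.hstack([a,b]))
E
```

```text
t: 8.43
tool_pos: [0.5934, 0.0658, 0.0795]
tool_rot: [-2.095, -2.067, -0.268]
contact_force: [-1.4, -0.2, 0.2]
gripper_width: 0.0248
grasp_force: 0.0
```

View pics/c6.png

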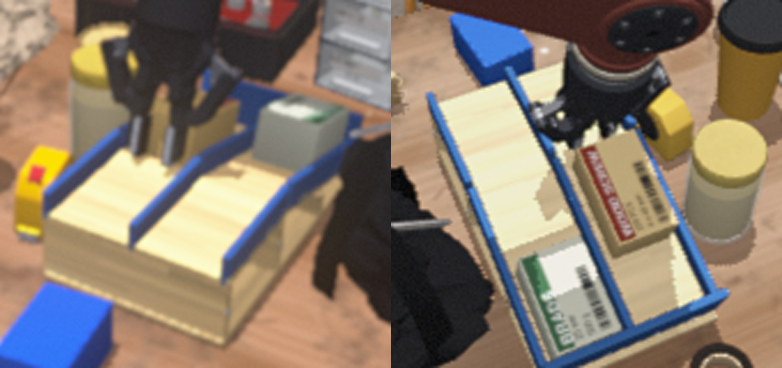

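Run:
```python
from h import *
from station import masks_of
q=np.load("rack.npy")
T=np.linspace(0,2*np.pi,24)
cyl=np.array([[.037*np.cos(t),.037*np.sin(t),z] for t in T for z in (0,.116)])
B={}
for c in I:
    imaging.read_camera(c); m=masks_of(c,"oil_jar"); print(c,m[0]["score"],m[0]["box"]); B[c]=np.array(m[0]["box"])
def f(p):
    o=[]
    for c in B:
        u=proj(c,cyl+[p[0],p[1],0]); b=B[c]; lo,hi=u.min(0),u.max(0)
        o+=[lo[0]-b[0]+b[2]/2,hi[0]-b[0]-b[2]/2]+([hi[1]-b[1]-b[3]/2,lo[1]-b[1]+b[3]/2] if c=="scene" else [lo[1]-b[1]+b[3]/2])
    return np.array(o)
r=least_squares(f,[.7,0],loss="soft_l1");print(r.x,f(r.x).round(1))
```

```text
scene 0.67 [310.6, 204.9, 37.4, 55.2]
side 0.65 [244.2, 169.5, 23.8, 49.6]
[ 0.69468361 -0.02471717] [-1.6  0.6  0.4 -1.3 -1.8  7.1 -3.3]
```

```bash
python3 -m crank '[[0,0,0,0,-9,-2,25],[0,0,0,0,-9,-2,25],[0,0,0,0,-9,-2.4,25],[0,0,0,0,-9,-2.4,25],[0,0,0,0,-9,-2.4,25],[0,0,0,0,-9,-2.4,25],[0,0,0,0,-6,-1.6,25],[0,0,0,0,0,0,25],[0,0,0,0,0,0,25]]'
for i in 1; do python3 -m crank '[[0,0,0,0,-2,-0.5,25],[0,0,0,0,-2,-0.5,25],[0,0,0,0,0,0,25]]' | sed -n '2p;4p'; python3 -m crank '[[0,0,0,0,-2,-0.5,25],[0,0,0,0,0,0,25]]' | sed -n '2p;4p';  done
```

```text
t: 9.48
tool_pos: [0.5945, 0.007, 0.0655]
tool_rot: [-2.094, -2.068, -0.273]
contact_force: [-1.3, 0.3, -0.8]
gripper_width: 0.0253
grasp_force: 0.0
tool_pos: [0.5946, 0.0037, 0.0647]
contact_force: [0.8, -0.1, -0.0]
tool_pos: [0.5945, 0.0018, 0.0642]
contact_force: [-0.0, 0.2, 0.4]
```

```bash
for i in 1; do python3 -m crank '[[0,0,0,0,-2,-0.5,25],[0,0,0,0,-2,-0.5,25],[0,0,0,0,0,0,25]]' | sed -n '2p;4p'; python3 -m crank '[[0,0,0,0,-2,-0.5,25],[0,0,0,0,0,0,25]]' | sed -n '2p;4p'; python3 -m crank '[[0,0,0,0,-2,-0.5,25],[0,0,0,0,0,0,25]]' | sed -n '2p;4p';  python3 -m crank '[[0,0,0,0,-1,-0.3,25],[0,0,0,0,0,0,25]]' | sed -n '2p;4p'; done
```

```text
tool_pos: [0.5945, -0.0026, 0.063]
contact_force: [-0.2, 0.7, 0.6]
tool_pos: [0.5944, -0.0046, 0.0625]
contact_force: [0.6, 0.4, -0.2]
tool_pos: [0.5944, -0.0066, 0.062]
contact_force: [0.4, -1.0, -0.9]
tool_pos: [0.5945, -0.0074, 0.0618]
contact_force: [-1.4, 0.3, 0.9]
```

```bash
for i in 1; do python3 -m crank '[[0,0,0,0,-2,-0.5,25],[0,0,0,0,0,0,25]]' | sed -n '2p;4p'; python3 -m crank '[[0,0,0,0,-1,-0.3,25],[0,0,0,0,0,0,25]]' | sed -n '2p;4p';  python3 -m crank '[[0,0,0,0,-1,-0.3,25],[0,0,0,0,0,0,25]]' | sed -n '2p;4p'; done
python3 - <<'E'
from station import imaging
import cv2, numpy as np
im=imaging.read_camera("side")[:,:,::-1]; a=cv2.resize(im[125:255,215:345],None,fx=3,fy=3,interpolation=2)
im=imaging.read_camera("scene")[:,:,::-1]; b=cv2.resize(im[165:295,205:335],None,fx=3,fy=3,interpolation=2)
cv2.imwrite("pics/c7.png",np.hstack([a,b]))
E
```

```text
tool_pos: [0.5943, -0.0085, 0.0616]
contact_force: [-1.2, 4.4, 1.5]
tool_pos: [0.5943, -0.0085, 0.0616]
contact_force: [-0.3, 6.5, 3.2]
tool_pos: [0.5942, -0.0085, 0.0616]
contact_force: [-1.2, 8.6, 4.1]
```

View pics/c7.png

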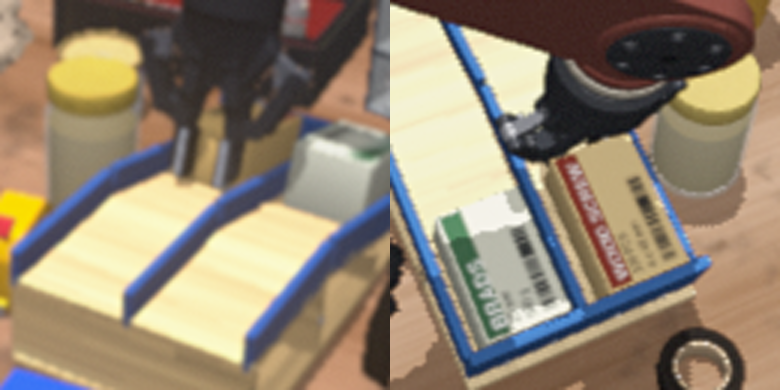

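Orange is against the stop (right image, about (640,255)), held at y = −8.5 mm while the force climbed. Now I retreat and make a final check.

```bash
python3 -m crank '[[0,0,0,0,4,1.1,25],[0,0,0,0,8,2.2,25],[0,0,0,0,15,8,25],[-0.0655,0,0,0,10,30,25],[-0.0655,0,0,0,25,35,25],[-0.0655,0,0,0,30,30,25],[-0.0655,0,0,0,30,15,25],[0,0,0,0,30,0,25],[0,0,0,0,30,0,25],[0,0,0,0,10,0,25],[0,0,0,0,0,0,25],[0,0,0,0,0,0,25]]'
python3 - <<'E'
from station import imaging
import cv2, numpy as np
im=imaging.read_camera("side")[:,:,::-1]; a=cv2.resize(im[125:255,215:345],None,fx=3,fy=3,interpolation=2)
im=imaging.read_camera("scene")[:,:,::-1]; b=cv2.resize(im[175:305,200:330],None,fx=3,fy=3,interpolation=2)
cv2.imwrite("pics/c8.png",np.hstack([a,b]))
E
```

```text
t: 12.25
tool_pos: [0.5942, 0.179, 0.1799]
tool_rot: [2.232, 2.21, -0.002]
contact_force: [-1.0, 0.3, -0.5]
gripper_width: 0.025
grasp_force: 0.0
```

View pics/c8.png

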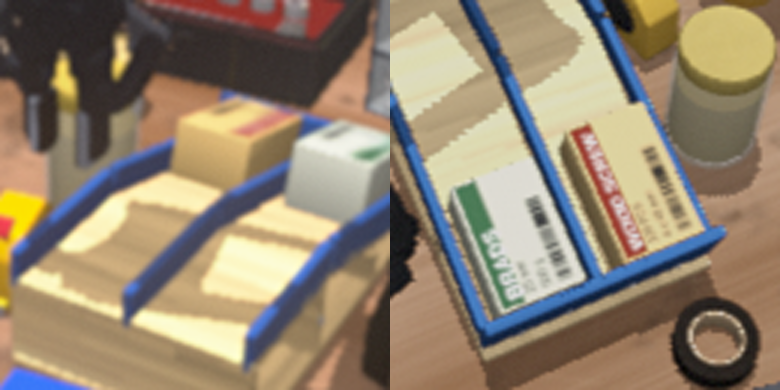

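Both cartons lie flat, straight and against the stop: green at (520,240), orange at (635,190). The jar and black tape are where they were, and the robot is clear.

```bash
python3 -c "
from station import sign_off
print(sign_off())"
```

```text
the job is handed in; nothing more can be done
None
```

I pushed both cartons down their own lanes; they lie flat and straight against the back stop, the jar, tape measure and black tape were left alone, and I handed the job in at about 12 s.

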